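# Set sprung tweezers to the gap marked on a setting gauge

## Task

Pick the sprung steel tweezers off their wooden rest, carry them to the aluminium setting gauge and squeeze them until the gap between the tips matches the gap marked by its two raised bars: each tip over the middle of its own bar, about a centimetre or less above it, touching neither the gauge nor its sliding bar. Hold the tips there steadily for a few seconds and finish while still holding them so, squeezed in the gripper and clear of everything else; do not disturb the can or the two stacks of can ends.

Things in the scene. Friction and masses are not known exactly. Their poses are not given: they have to be found in the camera images.
- tweezers: Sprung tweezers lying flat: two straight bright steel arms 165 mm long, 12 mm tall, 3 mm thick, joined at one end by a hinge pin (knuckle 16 mm across); about 90 g (varies by a third). Origin: underside of the pin. This body is the left arm: open, x runs along the middle line from pin to tips, z up; when squeezed the middle line turns to -y by half the joint value.
- pad_l (a point): Where to squeeze: outermost line, at mid-height, of the upright round finger pad (10 mm diameter, 14 mm tall) on the outside of the tweezers' left arm, 95 mm from the pin. Left is +y of tweezers. On the rest it is 34 mm above the table. The tweezers balance about 25 mm nearer the pin than the pads.
- pad_r (a point): The same on the right arm. Grip from above, midway between pad_l and pad_r, closing along the line joining them. Open, the width W over the pads is 49 mm. W and the tip gap G (mm, centre to centre) go together: G = 1.74 x (W - 20).
- tip_l (a point): End of the tweezers' left arm, at mid-height, 165 mm from the pin, 70 mm beyond the pads. The last 15 mm of the arm is 3 mm thick and 5 mm tall: its underside is 2.5 mm below this point. Further back the arm's underside is 6 mm below.
- tip_r (a point): The same end of the right arm. Open, the tips are 50 mm apart, centre to centre.
- tweezer_arm (a joint): Angle by which the tweezers are squeezed, rad: 0 fully open, 0.27 at the stop. The spring pushes each pad outward with about 4 N when open and about 9 N at a 16 mm tip gap; let go, they open again.
- gauge: Setting gauge fixed to the table: aluminium block 70 (x) by 120 (y) by 45 mm high; two dark raised bars on its top near the -x edge, over which the tweezers come in, pointing along its +x. A carriage with a brass knob, up to 58 mm above the table, stands from 22 mm beyond the bars' middles. Origin: centre of the underside. z up.
- mark_l (a point): Middle of the top of the fixed bar: 22 mm long (along gauge x), 6 mm wide (y), 4 mm high. The point is 49 mm above the table, 11 mm in from the block's -x edge. Axes as gauge.
- mark_r (a point): Middle of the top of the other, sliding bar (same size and height), on the -y side of the fixed one. Distance mark_l to mark_r is the marked gap: 16 to 30 mm, different each time. The bar slides along y if pushed with about 3 N.
- rest: Pale wooden rest fixed to the table, under the tweezers at the start: foot plate 180 x 100 x 4 mm and two cross blocks 28 mm high, one (60 mm wide) under the pin, one (90 mm wide) 35 to 53 mm beyond the pads; beside the pads is free room down to the plate. Origin: underside, below the pads. x from pin to tips, z up.
- aerosol_can: Bystander: upright empty metal can, 57 mm diameter, 117 mm tall. Leave alone. Origin under its centre.
- end_stack: Bystander: stack of steel can ends, 73 mm diameter, 49 mm tall. Leave alone. Origin under its centre.
- lid_stack: Bystander: low stack of five brass-coloured can ends, 85 mm diameter, 18 mm tall. Leave alone. Origin under its centre.
There are look-alikes about, which are no part of the job. Of the things like the tweezers, leave any that is purple; of the rest the larger one is meant.

How it is judged:
On the way, in this order (a step that is already met when the one before it is completed fails the run):
1. the tweezers are lifted off the rest, held in the gripper (contact force between tweezers and the fingers above 2 N and contact force between gauge and anything else below 0.05 N and contact force between tweezers and rest below 0.05 N and height (world z) of each of pad_l, pad_r above 0.055 m), for 0.1 s.
2. the tips are held steadily over the two bars of the gauge, at the marked gap (((x of tip_l in the frame of mark_l between -0.011 and 0.011 m and y of tip_l in the frame of mark_l between -0.003 and 0.003 m and z of tip_l in the frame of mark_l between 0.0026 and 0.018 m and x of tip_r in the frame of mark_r between -0.011 and 0.011 m and y of tip_r in the frame of mark_r between -0.003 and 0.003 m and z of tip_r in the frame of mark_r between 0.0026 and 0.018 m) or (x of tip_l in the frame of mark_r between -0.011 and 0.011 m and y of tip_l in the frame of mark_r between -0.003 and 0.003 m and z of tip_l in the frame of mark_r between 0.0026 and 0.018 m and x of tip_r in the frame of mark_l between -0.011 and 0.011 m and y of tip_r in the frame of mark_l between -0.003 and 0.003 m and z of tip_r in the frame of mark_l between 0.0026 and 0.018 m)) and contact force between tweezers and the fingers above 2 N and contact force between gauge and anything else below 0.05 N and contact force between tweezers and rest below 0.05 N and velocity of joint tweezer_arm between -0.06 and 0.06 rad/s and linear speed of tweezers below 0.015 m/s), for 1.5 s.
At the end, for the whole second after the job is handed in: Held by the fingers only, clear of gauge and rest, each tip is over a bar of its own: within 3 mm of its middle across it and 11 mm along it, tip underside 0.1 to 15.5 mm above the bar; hinge slower than 0.06 rad/s, tweezers slower than 15 mm/s. Either tip may take either bar (all of step 2); the arm keeps its last pose, push and grip.
It fails at once if the gauge is touched (contact force between gauge and anything else above 1 N).
It fails at once if the sliding bar is moved (distance of mark_r from where it was at the start of the episode above 0.002 m).
It fails at once if a bystander is disturbed (distance of any of aerosol_can, end_stack, lid_stack from where it was at the start of the episode above 0.015 m).
It also fails if it takes over 48 s, if anything falls off the work surface, if the arm or the gripper's body presses on something with over 40 N, if the wrist force passes 120 N, or if a joint passes its speed limit or range.

## Robot

A 6-joint arm with a two-finger parallel gripper is mounted at the origin on the work surface. World frame = base frame: x ahead of the robot, y to its left, z up, the work surface at z = 0. Lengths are in m, angles in rad, forces in N, time in s.
With the tool pointing down it reaches from about 0.35 to 0.975 m from the base axis. Payload 4.9 kg.
Tool frame: the origin (TCP) lies at the very end of the fingers, on their centre line; the grasp point (between the pads) lies 19 mm behind it (ctrl.grip_point_offset is the distance from the TCP to the grasp point, in m); z points along the fingers, y is the line along which they close (so a half turn about z gives the same grasp; the last joint's range is limited). The gripper opens to 85 mm and grips with 20 to 120 N. Pads are 22 mm wide; open, the fingers measure 114 mm over their backs; the gripper's body (76 mm by 85 mm) begins 54 mm behind the grasp point. The pads swing forward as they close: fully open they stand 13 mm farther back than shut.
Start: joints at [1.19, 0.053, 1.613, -0, 1.476, -0.119], TCP at [0.162, 0.604, 0.231] pointing down, gripper open.
Joint ranges: [-3.01, 3.01], [-1.01, 2.22], [0.06, 2.58], [-1.02, 4.17], [0.09, 2.62], [-3.14, 3.14]. Speed limits (rad/s): [2.57, 2.57, 3.14, 3.14, 3.14, 3.14].

## Interface

Orientations are given as a rotation vector (axis times angle).
In Python, from station import ctrl gives the robot as it stands.
- The arm moves only by the tool send_rows, never from a script. Its argument "rows" is a list of rows, each a list of 3 entries, a list of its own where there are three numbers: the finger opening in cm, from 0 to 8.54, then the shift along the tool's x, y, z in cm, then the turn about the tool's z in degrees. A call has 1 to 10 rows; each row shifts and turns the commanded pose from where the row before left it, along the tool's axes as they then stand; what a row does not reach is not made up. A row lasts 1/8 s, in which the tool goes at most 62.5 mm and 10.7 degrees, less where a joint would pass 70% of its speed; a pose out of reach is approached as far as the arm can. A call with a gripper value outside its range is refused whole. The fingers move at their own pace and stop on an object; "newtons" is the grip in N (left out, the last holds). Time passes only in rows, so rows that do not move let the fingers close. It gives the time, the measured TCP pose, the force, the opening and the grip force at its end, in the units of the state.
- ctrl.get_obs(): the state, without advancing time (a new reading comes with each control period).
- ctrl.get_image(name): name is "side" or "top"; returns a dict with "frame" (480x640x3 uint8, red, green, blue), "range_z" (480x640 float32, m along the optical axis (not along the pixel's ray), 0 where there is no reading), "fx", "fy", "cx", "cy" (pixels), "cam_to_world" (4x4, takes a point from camera to world coordinates). Camera axes: x right, y down, z forward; pixel columns grow to the right and rows downward; lengths in m; the calibration is good to about 2 mm. A picture is of the moment at which its call begins.
- ctrl.finish_job(): hands the job in; it is judged then, once.
The state is a dict: "t": time; "q": joint angles; "dq": joint speeds; "effort": joint torques, N m; "tool_pos": TCP position; "tool_rot": TCP orientation; "contact_force": force on the tool from outside, world axes, zero at the start; "wrist_torque": the same for the moment, N m; "opening": finger opening in m; "grip_force": force on a finger pad.
Only numpy, scipy, OpenCV 4.12 (cv2) and the standard library are available. Lean on these libraries where they do the work, as an engineer would, in place of code of your own. Each camera call takes 0.05 s, during which the arm holds its last target. There are 200 camera calls.

## Working session

There is one attempt and no reset: what is moved stays moved. The work goes in short steps, Python scripts to look and compute and a tool call to move; the robot and the scene stay as the last step left them, time stands still between calls to the robot, and variables do not carry over. Pictures are saved under pics/ and viewed, at most 10 in all, crops included, and the job is handed in when it is done.

Besides the shell and the picture viewer there is one more tool, called after "Emit:" as name([rows], argument=value, ...), one row to a line, values as JSON. send_rows: Moves the arm, as the interface text tells. Its arguments: {"type":"object","properties":{"rows":{"type":"array","items":{"type":"array"}},"newtons":{"type":"number"}},"required":["rows"]}

```bash
ls; mkdir -p pics
python3 - <<'E'
from station import ctrl
import cv2,numpy as np,pickle
o=ctrl.get_obs();print(o,ctrl.grip_point_offset)
for n in("side","top"):
    d=ctrl.get_image(n);cv2.imwrite(f"pics/{n}0.png",d["frame"][:,:,::-1]);pickle.dump(d,open(f"{n}0.pkl","wb"))
    print(n,d["fx"],d["cx"],d["cy"],d["cam_to_world"].round(3).tolist())
E
```

```text
pics
{'t': 0.0, 'q': array([ 1.19000774e+00,  5.33785008e-02,  1.61431663e+00, -1.57541430e-05,
        1.47600990e+00, -1.19017537e-01]), 'dq': array([-0.00085123,  0.00123681, -0.00080384,  0.00102233,  0.0002672 ,
        0.00038148]), 'effort': array([ 1.32181063e-03, -3.93706620e+01, -3.70165443e+01, -8.21990352e-05,
        7.04276143e-03, -2.83819773e-06]), 'tool_pos': array([0.1615211 , 0.60310948, 0.2300361 ]), 'tool_rot': array([-0.40994723, -3.1142175 ,  0.00322061]), 'contact_force': array([-0.17251903,  0.71549345, -0.77888985]), 'wrist_torque': array([-0.00975726, -0.01845783, -0.05343734]), 'grip_force': 0.0, 'opening': 0.08529077686478713} 0.0187
side 454.4068143184517 313.50771122654953 253.7269055724713 [[0.889, -0.246, 0.387, 0.174], [-0.458, -0.454, 0.764, -0.724], [-0.012, -0.856, -0.516, 0.546], [0.0, 0.0, 0.0, 1.0]]
top 515.8470433055008 324.2903482502321 236.165904176086 [[0.022, -0.986, 0.163, 0.401], [-0.999, -0.027, -0.025, 0.001], [0.029, -0.163, -0.986, 1.014], [0.0, 0.0, 0.0, 1.0]]
```

View pics/top0.png

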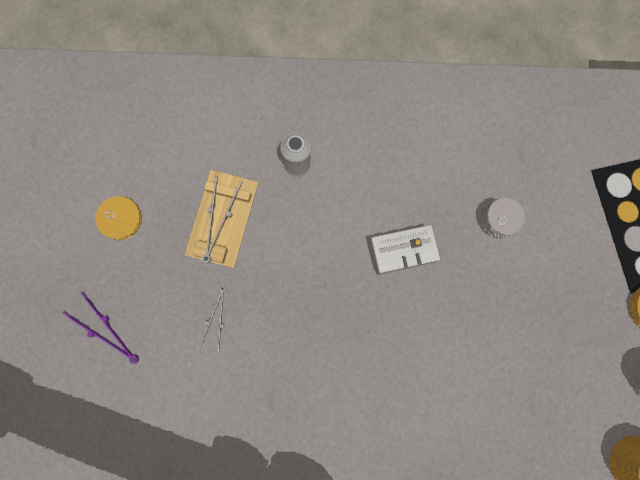

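View pics/side0.png

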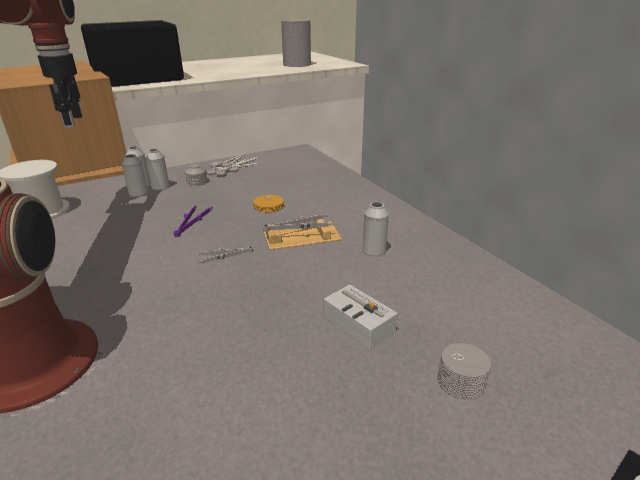

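Top view: rest with tweezers (pin about (207,259), tips (215,178) and (241,184)), gauge around (405,249) with dark bars near (405,261) and (418,258). The purple pair and the small pair on the table are look-alikes. I'll enlarge the parts that matter.

Run:
```python
import pickle,cv2,numpy as np
t=pickle.load(open("top0.pkl","rb"))["frame"][:,:,::-1];s=pickle.load(open("side0.pkl","rb"))["frame"][:,:,::-1]
r=lambda im,x,y,w,h:cv2.resize(im[y:y+h,x:x+w],(400,300),interpolation=cv2.INTER_NEAREST)
a=np.hstack([r(t,160,165,133,100),r(t,365,215,80,60)]);b=np.hstack([r(s,255,200,93,70),r(s,315,275,93,70)])
cv2.imwrite("pics/c0.png",np.vstack([a,b]))
```

```text
(no output)
```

View pics/c0.png

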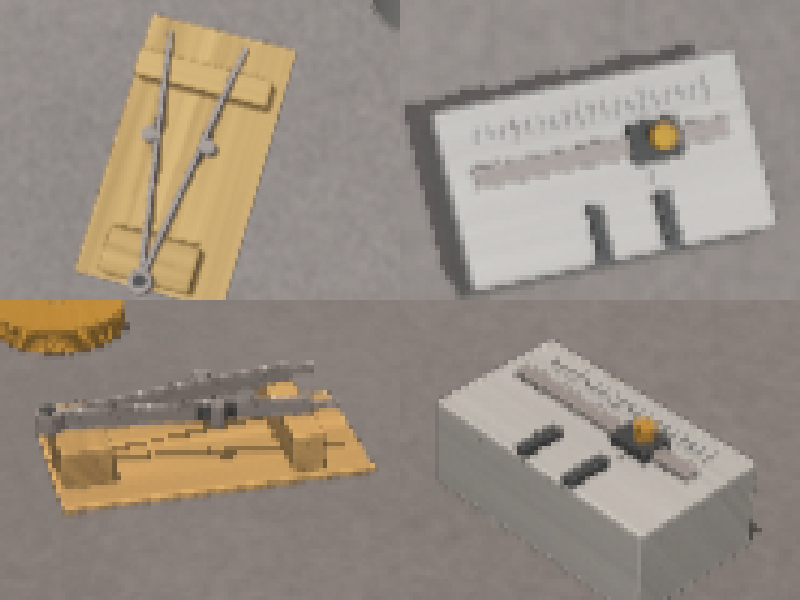

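```bash
cat > h.py <<'E'
import numpy as np,cv2,pickle
def ray(d,uv):
    uv=np.atleast_2d(uv).astype(float);T=d["cam_to_world"]
    v=np.c_[(uv[:,0]-d["cx"])/d["fx"],(uv[:,1]-d["cy"])/d["fy"],np.ones(len(uv))]@T[:3,:3].T
    return T[:3,3],v
def cast(d,uv,z):
    o,v=ray(d,uv);return o+v*((z-o[2])/v[:,2])[:,None]
def tri(d1,p1,d2,p2):
    A=[];b=[]
    for d,p in((d1,p1),(d2,p2)):
        o,v=ray(d,p);v=v[0]/np.linalg.norm(v[0]);P=np.eye(3)-np.outer(v,v);A.append(P);b.append(P@o)
    x,*_=np.linalg.lstsq(np.vstack(A),np.hstack(b),rcond=None)
    return x,np.linalg.norm(np.vstack(A)@x-np.hstack(b))
def blobs(m,x,y,w,h,n=6,mn=8):
    r=np.zeros_like(m,np.uint8);r[y:y+h,x:x+w]=m[y:y+h,x:x+w]
    k,l,s,c=cv2.connectedComponentsWithStats(r,connectivity=8)
    o=[i for i in np.argsort(-s[1:,4])+1 if s[i,4]>=mn][:n]
    return [(s[i],c[i],l==i) for i in o]
E
python3 - <<'E'
from h import *
t=pickle.load(open("top0.pkl","rb"));s=pickle.load(open("side0.pkl","rb"))
for d,n,w,lim in((t,"top",(368,218,76,60),165),(s,"side",(320,280,80,68),165)):
    g=d["frame"].astype(int);v=g.max(2)
    B=blobs((v<95),*w)
    for st,c,m in B: print(n,"dark",st,c.round(2))
d=t;v=d["frame"].astype(int).min(2)
b=blobs((v>150),360,215,90,65)[0];print(b[0])
c=max(cv2.findContours(b[2].astype(np.uint8),0,2)[0],key=cv2.contourArea)
p=cast(t,cv2.convexHull(c)[:,0],.045)[:,:2]
R=cv2.minAreaRect((p*1000).astype(np.float32));print(R)
# tweezers
for d,n,w in((t,"top",(185,168,75,102)),(s,"side",(258,208,90,45))):
    f=d["frame"].astype(int);sat=f.max(2)-f.min(2);print(n)
    for st,c,m in blobs(sat<40,*w,n=4,mn=10): print(st,c.round(1))
m=t["frame"].astype(int);sat=m.max(2)-m.min(2)
for y in range(172,268,2): print(y,"".join("#" if a<45 else "." for a in sat[y,185:262]), end="\n")
E
```

```text
top dark [368 239  11  35  98] [372.77 256.14]
top dark [410 239   8   8  35] [412.94 242.8 ]
top dark [402 256   5  10  21] [403.86 260.57]
top dark [416 254   4   9  16] [417.5  257.88]
top dark [416 224   7   3  13] [419.23 225.08]
side dark [364 304  14   9  55] [369.76 308.05]
side dark [342 305  11   6  32] [346.72 307.47]
side dark [353 312  10   7  31] [357.48 314.55]
[ 372  225   68   48 2037]
((542.143798828125, -178.83502197265625), (70.11553192138672, 119.00184631347656), 13.555742263793945)
top
[ 185  168   75  102 3565] [222.2 218.9]
side
[ 258  208   90   45 2655] [304.4 227.8]
172 #########################............########################################
174 ########################.....................################################
176 #######################........#.....................########################
178 #######################........#.............................################
180 ######################........##.....................................########
182 #####################.........##.......................##................####
184 ####
[... 2735 characters left out ...]
.....................#######################
252 .....................#####...........................########################
254 .....................####............................########################
256 ###...............#######...........................#########################
258 ###########......#########..........................#########################
260 ##########################.........................##########################
262 ###########################.......................###########################
264 ##################################................###########################
266 ##########################################.......############################
```

Run:
```python
from h import *
from scipy.spatial.transform import Rotation as Ro
t=pickle.load(open("top0.pkl","rb"));s=pickle.load(open("side0.pkl","rb"))
th=np.radians(13.556);ex=np.array([np.cos(th),np.sin(th)]);ey=np.array([-ex[1],ex[0]]);gc=np.array([.54214,-.17884])
def G(p):q=np.atleast_2d(p)[:,:2]-gc;return np.c_[q@ex,q@ey]*1000
# bars: weighted darkness on the white face in both views, centroid
for d,n,bs in((t,"top",((399,253,11,14),(413,251,10,14))),(s,"side",((339,302,17,11),(351,308,15,13)))):
    g=d["frame"].astype(float).min(2)
    for x,y,w,h in bs:
        m=(g<120)
        b=blobs(m,x,y,w,h)[0];ys,xs=np.nonzero(b[2]);wt=np.clip(190-g[ys,xs],0,140)
        c=(np.c_[xs,ys]*wt[:,None]).sum(0)/wt.sum()
        print(n,c.round(2),b[0],"g@49",G(cast(d,c,.049)).round(1),"extent y",np.sort(G(cast(d,np.c_[xs,ys],.049))[:,1])[[0,-1]].round(1),"x",np.sort(G(cast(d,np.c_[xs,ys],.049))[:,0])[[0,-1]].round(1))
# tweezers in top
f=t["frame"].astype(int);sat=f.max(2)-f.min(2);wood=(sat>=45).astype(np.uint8)
bb=max(cv2.findContours(blobs(wood,180,160,90,115)[0][2].astype(np.uint8),0,2)[0],key=cv2.contourArea)
hull=cv2.convexHull(bb);M=np.zeros(wood.shape,np.uint8);cv2.fillConvexPoly(M,hull,1)
p=cast(t,hull[:,0],.004)[:,:2];print("rest",cv2.minAreaRect((p*1000).astype(np.float32)))
m=(sat<50)
for nm,x0 in(("L",-1),("R",1)):
    P=[]
    for y in range(182,246):
        if 205<=y<=219: continue
        xs=np.nonzero(m[y,185:262]&(M[y,185:262]>0))[0]+185
        # split left/right by mid line from pin(208,258) to (228,180)
        mid=208+(258-y)*20/78
        xs=xs[(np.sign(xs-mid)==x0)&(abs(xs-mid)<20)]
        if len(xs): 
            if xs.max()-xs.min()<6: P.append((xs.mean(),y))
    q=cast(t,np.array(P),.04)[:,:2]
    l=cv2.fitLine((q*1000).astype(np.float32),cv2.DIST_HUBER,0,.01,.01).ravel();l[:2]*=np.sign(l[0]);print(nm,len(P),l.round(3),np.degrees(np.arctan2(l[1],l[0])))
pin=np.array([206.9,258.8])
for nm,a,b in(("pin",pin,(265.7,224.5)),("padR",(228.8,214.2),(305,223.5)),("padL",(210.7,209.3),(302,217.8))):
    print(nm,cast(t,a,.04).round(4),tri(t,np.array(a),s,np.array(b)))
o=np.array([-0.40994723, -3.1142175 ,  0.00322061]);print(Ro.from_rotvec(o).as_matrix().round(3))
```

```text
top [404.24 261.26] [402 256   6  11  32] g@49 [[-24.2   9. ]] extent y [ 6.  11.6] x [-34.  -13.5]
top [418.06 258.86] [416 253   7  12  39] g@49 [[-25.2 -17.8]] extent y [-22.7 -14.8] x [-36.3 -13.5]
side [346.68 307.62] [342 304  11   9  44] g@49 [[-28.3   5. ]] extent y [0.4 9.7] x [-41.7 -15.9]
side [357.49 314.56] [352 311  12   8  48] g@49 [[-28.  -21.4]] extent y [-25.5 -17. ] x [-41.7 -15. ]
rest ((599.8919677734375, 180.91250610351562), (101.25727844238281, 180.36590576171875), 76.9836196899414)
L 49 [ 9.99000e-01 -5.40000e-02  6.00340e+02  1.93293e+02] -3.1022973
R 49 [ 9.34000e-01 -3.56000e-01  6.00408e+02  1.65395e+02] -20.868793
pin [[0.5127 0.1971 0.04  ]] (array([0.51236635, 0.19655329, 0.0428359 ]), np.float64(3.9289423699724065e-05))
padR [[0.5998 0.1605 0.04  ]] (array([0.5998336 , 0.16037007, 0.04026645]), np.float64(0.00016318704629959187))
padL [[0.6084 0.1955 0.04  ]] (array([0.6089776 , 0.1958776 , 0.03790052]), np.float64(0.0002069749107586318))
[[-0.966  0.259 -0.001]
 [ 0.259  0.966 -0.002]
 [ 0.    -0.002 -1.   ]]
```

Everything checks out: the gauge measures 70×119 mm, the rest 180×101 mm, and the tweezers' top is at z≈0.040. The bars are about 26.6 mm apart. I'm approaching the tweezers now.

Emit:
send_rows([
  [8.5, [-4.3, -2.4, 0], 0],
  [8.5, [-4.3, -2.4, 0], 0],
  [8.5, [-4.3, -2.4, 0], 0],
  [8.5, [-4.3, -2.4, 0], 0],
  [8.5, [-4.3, -2.4, 0], 0],
  [8.5, [-4.3, -2.4, 0], 0],
  [8.5, [-4.3, -2.4, 0], 0],
  [8.5, [-4.3, -2.4, 0], 0],
  [8.5, [-4.3, -2.4, 0], 0],
  [8.5, [-4.3, -2.4, 0], 0],
], newtons=20)

```text
t: 1.35
tool_pos: [0.5157, 0.2592, 0.2308]
tool_rot: [-0.41, -3.114, 0.0]
contact_force: [0.7, 0.3, -0.1]
opening: 0.085
grip_force: 0.0
```

Emit:
send_rows([
  [8.5, [-4.3, -2.4, 0], 0],
  [8.5, [-4.2, -2.4, 0], 0],
  [8.5, [0, 0, 2], -2.5],
  [8.5, [0, 0, 0], 0],
  [8.5, [0, 0, 0], 0],
])

```text
t: 1.98
tool_pos: [0.5843, 0.1925, 0.2114]
tool_rot: [-0.342, -3.123, 0.0]
contact_force: [0.2, 0.0, -0.6]
opening: 0.0851
grip_force: 0.0
```

```bash
cat >> h.py <<'E'
from scipy.spatial.transform import Rotation as Ro
def to_tool(o,tgt,ang):
    """cm shift along tool axes to reach tgt; deg turn so that tool y lies along ang(+90) """
    R=Ro.from_rotvec(o["tool_rot"]).as_matrix();y=np.degrees(np.arctan2(R[1,1],R[0,1]))
    print("tcp",o["tool_pos"].round(4),"tool y deg",y.round(2),"shift cm",(R.T@(np.array(tgt)-o["tool_pos"])*100).round(2),"turn",-(ang+90-y).round(2),"t",o["t"],"open",o["opening"],"F",o["contact_force"].round(2),"grip",o["grip_force"])
E
python3 -c "
from h import *;from station import ctrl
to_tool(ctrl.get_obs(),(.605,.177,.012),-12.5)"
```

```text
tcp [0.5843 0.1925 0.2114] tool y deg 77.5 shift cm [-2.36 -1.07 19.94] turn -0.0 t 1.975 open 0.08508700312532397 F [ 0.15  0.   -0.63] grip 0.0
```

Emit:
send_rows([
  [8.5, [-2.36, -1.07, 0], 0],
  [8.5, [0, 0, 4], 0],
  [8.5, [0, 0, 5], 0],
  [8.5, [0, 0, 5], 0],
  [8.5, [0, 0, 3], 0],
  [8.5, [0, 0, 1.5], 0],
  [8.5, [0, 0, 1.4], 0],
  [8.5, [0, 0, 0], 0],
  [8.5, [0, 0, 0], 0],
])

```text
t: 3.1
tool_pos: [0.6065, 0.1768, 0.0138]
tool_rot: [0.342, 3.121, 0.001]
contact_force: [0.3, -0.0, 0.8]
opening: 0.085
grip_force: 0.0
```

Run:
```python
from h import *;from station import ctrl
to_tool(ctrl.get_obs(),(.605,.177,.012),-12.5)
r=lambda im,x,y,w,h:cv2.resize(im[y:y+h,x:x+w],(400,300),interpolation=cv2.INTER_CUBIC)
cv2.imwrite("pics/g1.png",np.hstack([r(ctrl.get_image(n)["frame"][:,:,::-1],*b) for n,b in(("top",(155,150,133,100)),("side",(240,180,120,90)))]))
```

```text
tcp [0.6065 0.1768 0.0138] tool y deg 77.51 shift cm [ 0.15 -0.02  0.17] turn 0.01 t 3.1 open 0.08499322563204131 F [ 0.27 -0.05  0.83] grip 0.0
```

View pics/g1.png

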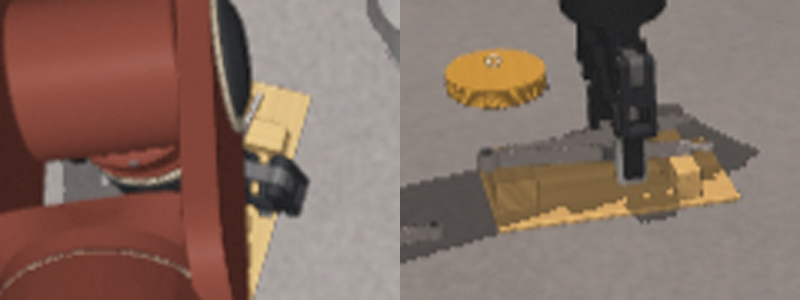

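The near finger stands just outside the right pad, clear of both the blocks and the plate. I'll close to W≈35 mm.

Emit:
send_rows([
  [5.4, [0.15, 0, 0.1], 0],
  [5.0, [0, 0, 0], 0],
  [4.6, [0, 0, 0], 0],
  [4.3, [0, 0, 0], 0],
  [4.0, [0, 0, 0], 0],
  [3.7, [0, 0, 0], 0],
  [3.5, [0, 0, 0], 0],
  [3.5, [0, 0, 0], 0],
  [3.5, [0, 0, 0], 0],
  [3.5, [0, 0, 0], 0],
])

```text
t: 4.45
tool_pos: [0.6056, 0.1771, 0.0134]
tool_rot: [0.341, 3.12, 0.001]
contact_force: [-0.7, -0.8, 8.0]
opening: 0.035
grip_force: 10.9
```

Emit:
send_rows([
  [3.5, [0, 0, 0], 0],
  [3.5, [0, 0, 0], 0],
])

```text
t: 4.7
tool_pos: [0.6056, 0.1771, 0.0134]
tool_rot: [0.341, 3.12, 0.001]
contact_force: [-1.6, -0.6, 7.5]
opening: 0.0348
grip_force: 10.9
```

Emit:
send_rows([
  [3.5, [0, 0, -0.5], 0],
  [3.5, [0, 0, -1], 0],
  [3.5, [0, 0, -2], 0],
  [3.5, [0, 0, -3], 0],
  [3.5, [0, 0, -3], 0],
  [3.5, [0, 0, -3], 0],
  [3.5, [0, 0, -2], 0],
  [3.5, [0, 0, 0], 0],
  [3.5, [0, 0, 0], 0],
])

```text
t: 5.82
tool_pos: [0.6031, 0.1768, 0.155]
tool_rot: [-0.342, -3.121, 0.001]
contact_force: [-0.1, 0.1, -1.7]
opening: 0.0348
grip_force: 7.6
```

Run:
```python
from h import *;from station import ctrl
# goal: tips over mark middles; TCP 70 mm back from marks' midpoint along gauge x
th=np.radians(13.556);ex=np.array([np.cos(th),np.sin(th)]);ey=np.array([-ex[1],ex[0]]);gc=np.array([.54214,-.17884])
m=gc-.024*ex-.0045*ey; q=m-.070*ex; print("marks mid",m,"pads goal",q)
to_tool(ctrl.get_obs(),(q[0],q[1],.15),13.56)
im=ctrl.get_image("side")["frame"][:,:,::-1]
cv2.imwrite("pics/l1.png",cv2.resize(im[140:260,230:390],(640,480),interpolation=cv2.INTER_CUBIC))
```

```text
marks mid [ 0.51986339 -0.18884013] pads goal [ 0.4518135  -0.20524783]
tcp [0.6031 0.1768 0.155 ] tool y deg 77.5 shift cm [  6.5  -40.58   0.55] turn -26.06 t 5.825 open 0.0348477861451972 F [-0.12  0.06 -1.73] grip 7.626011520624161
```

View pics/l1.png

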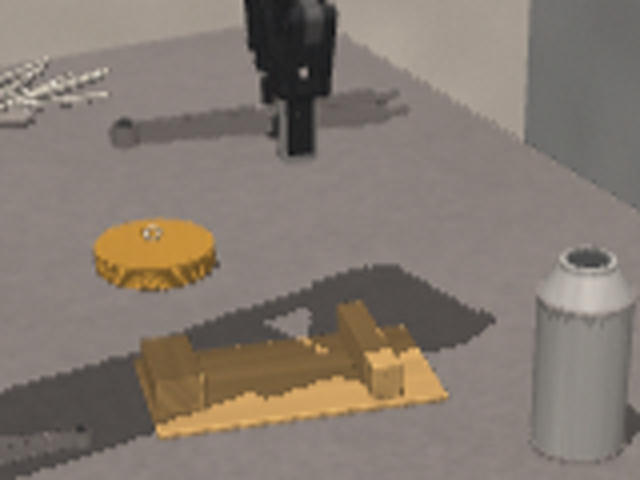

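The tweezers are held level between the fingers and clear of the rest, with the tips at the right. Next is the carry, then the turn.

Emit:
send_rows([
  [3.5, [0.2, -1.5, 0], 0],
  [3.5, [0.5, -3, 0], 0],
  [3.5, [0.7, -4, 0], 0],
  [3.5, [0.7, -4.5, 0], 0],
  [3.5, [0.7, -4.5, 0], 0],
  [3.5, [0.7, -4.5, 0], 0],
  [3.5, [0.7, -4.5, 0], 0],
  [3.5, [0.7, -4.5, 0], 0],
  [3.5, [0.7, -4, 0], 0],
  [3.5, [0.5, -3, 0], 0],
])

```text
t: 7.12
tool_pos: [0.4603, -0.1824, 0.1554]
tool_rot: [-0.344, -3.121, -0.0]
contact_force: [0.6, 0.1, -1.3]
opening: 0.0351
grip_force: 7.6
```

Emit:
send_rows([
  [3.5, [0.4, -2, 0], 0],
  [3.5, [0, -0.6, 0], -3],
  [3.5, [0, 0, 0], -5],
  [3.5, [0, 0, 0], -5],
  [3.5, [0, 0, 0], -5],
  [3.5, [0, 0, 0], -5],
  [3.5, [0, 0, 0], -3],
  [3.5, [0, 0, 0], 0],
  [3.5, [0, 0, 0], 0],
])

```text
t: 8.25
tool_pos: [0.452, -0.2054, 0.1558]
tool_rot: [0.367, -3.119, -0.001]
contact_force: [-0.1, 0.1, -0.6]
opening: 0.0355
grip_force: 7.7
```

Run:
```python
from h import *;from station import ctrl
to_tool(ctrl.get_obs(),(.4518,-.2052,.10),13.56)
r=lambda im,x,y,w,h:cv2.resize(im[y:y+h,x:x+w],(400,300),interpolation=cv2.INTER_CUBIC)
a=[]
for n,b in(("top",(345,180,133,100)),("side",(270,215,160,120))):
    d=ctrl.get_image(n);pickle.dump(d,open(n+"1.pkl","wb"));a.append(r(d["frame"][:,:,::-1],*b))
cv2.imwrite("pics/c1.png",np.hstack(a))
```

```text
tcp [ 0.452  -0.2054  0.1558] tool y deg 103.44 shift cm [0.01 0.02 5.58] turn -0.12 t 8.25 open 0.0355118946231107 F [-0.11  0.08 -0.6 ] grip 7.650963217020035
```

View pics/c1.png

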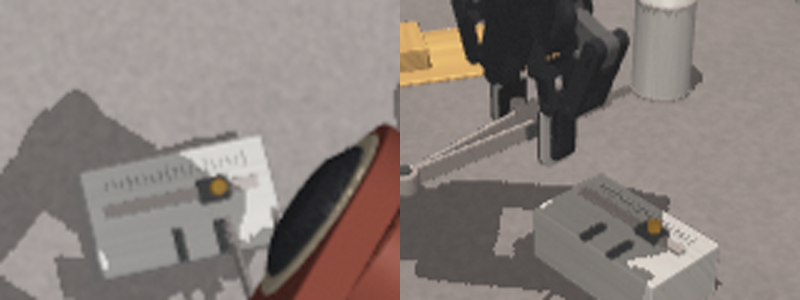

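Top view: one tip is visible near (422,260), coming in over the right bar, and the fingers partly hide the other. I'll lower partway and look again.

Emit:
send_rows([
  [3.5, [0, 0, 2], 0],
  [3.5, [0, 0, 3], 0],
  [3.5, [0, 0, 3], 0],
  [3.5, [0, 0, 1.5], 0],
  [3.5, [0, 0, 0], 0],
  [3.5, [0, 0, 0], 0],
])

```text
t: 9.1
tool_pos: [0.4535, -0.2059, 0.0626]
tool_rot: [-0.369, 3.118, -0.002]
contact_force: [0.5, -0.7, -1.3]
opening: 0.0354
grip_force: 7.7
```

Run:
```python
from h import *;from station import ctrl
to_tool(ctrl.get_obs(),(.4518,-.2052,.04),13.56)
a=[]
for n,b in(("top",(385,225,60,60)),("side",(300,240,90,90))):
    d=ctrl.get_image(n);pickle.dump(d,open(n+"2.pkl","wb"));x,y,w,h=b;a.append(cv2.resize(d["frame"][y:y+h,x:x+w,::-1],(400,400),interpolation=cv2.INTER_NEAREST))
cv2.imwrite("pics/c2.png",np.hstack(a))
```

```text
tcp [ 0.4535 -0.2059  0.0626] tool y deg 103.5 shift cm [0.15 0.11 2.26] turn -0.06 t 9.1 open 0.035400593012286076 F [ 0.51 -0.71 -1.32] grip 7.662588804960251
```

View pics/c2.png

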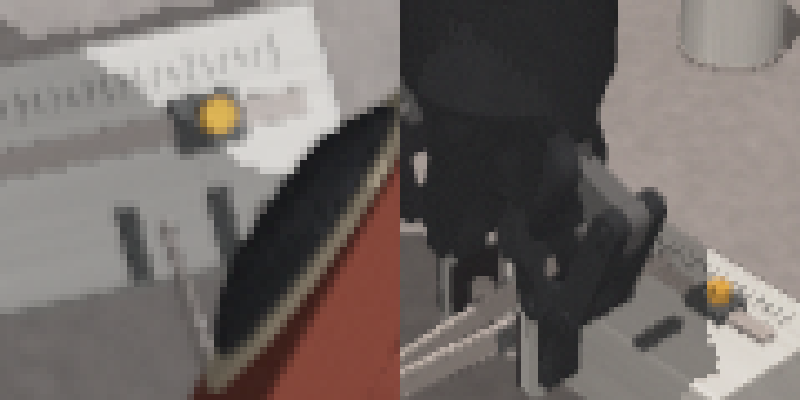

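Run:
```python
from h import *
t=pickle.load(open("top2.pkl","rb"));s=pickle.load(open("side2.pkl","rb"))
th=np.radians(13.556);ex=np.array([np.cos(th),np.sin(th)]);ey=np.array([-ex[1],ex[0]]);gc=np.array([.54214,-.17884])
def G(p):q=np.atleast_2d(p)[:,:2]-gc;return (np.c_[q@ex,q@ey]*1000).round(1)
f=t["frame"].astype(int)
print((f[255:281,404:424]).sum(2)//3)
for z in(.08,.086,.09): print(z,G(cast(t,np.array([[409.7,258.3],[414.0,275.0]]),z)))
print("range tip",[ (t["cam_to_world"]@np.array([(u-t["cx"])/t["fx"]*r,(v-t["cy"])/t["fy"]*r,r,1]))[:3].round(4).tolist() for u,v in((410,259),(410,260),(411,262),(411,264),(413,270)) for r in[t["range_z"][v,u]]])
for st,c,m in blobs(f.min(2)<85,397,252,28,20): print(st,c.round(1),G(cast(t,c,.049)))
```

```text
[[135 140 149 149 148 147 147 147 148 146 148 139  79  64  67 102 149 149
  148 134]
 [ 86 111 148 147 147 148 147 148 149 148 149 142  90  67  62  87 139 148
  142 111]
 [ 64  89 141 148 146 144 151 149 148 147 148 144 112  66  64  74 116 148
  141  93]
 [ 64  79 124 149 143 124 146 141 147 147 147 148 138  65  65  75 116 148
  131  48]
 [ 66  76 120 147 141 103 123 128 148 148 148 149 140  79  65  68 102 142
   96  26]
 [ 64  72 111 148 142 114 129 138 149 149 149 149 141  89  66  64  85 120
   46  24]
 [ 65  63  95 149 146 128 126 140 149 149 149 149 144 111  67  63  57  47
   24  25]
 [ 65  65  88 140 149 141 104 127 143 148 148 148 149 137  64  62  45  25
   27  26]
 [ 57  64  75 117 149 140 104 123 132 148 148 148 148 139  79  55  30  29
   29  30]
 [ 71  64  72 113 148 145 128 123 133 147 146 143 139 130  89  46  26  28
   27  30]
 [ 93  65  66  94 147 147 139 105 125 134 132 121 112 103  94  39  25  26
   28  31]
 [102  69  75  90 134 134 122  90 115 112 105 106 105 104  90  28  25  26
   30  29]
 [112  87  96  93 102 106 102  87 100 121 104 102 102  99  70  26  27  28
   30 
[... 768 characters left out ...]
]
 [102 105 103 103 105 105 104 104 103  99  89  97 115  61  36  47  67  87
  101  97]
 [103 103 102 102 104 105 106 104 103 101  90  86 108  81  63  74  91  99
   94  63]
 [104 103 101 103 104 105 106 104 105 104  95  85  92  86  86  90  97  92
   63  38]
 [104 103 104 103 104 105 106 105 106 105 101  80  87  85  89  95  92  61
   40  41]]
0.08 [[-23.3   4.3]
 [-54.7   3.9]]
0.086 [[-23.7   5.6]
 [-54.9   5.2]]
0.09 [[-24.    6.5]
 [-55.1   6.1]]
range tip [[0.5159, -0.1786, 0.0909], [0.5144, -0.179, 0.0885], [0.5108, -0.1809, 0.0882], [0.5074, -0.1813, 0.0862], [0.4963, -0.1844, 0.0886]]
[416 253   9  19 106] [420.6 263.7] [[-35.1 -20.3]]
[403 257   4  10  25] [404.5 261.4] [[-24.5   8.6]]
```

The left tip reads y_g≈4.5 mm and its bar ≈8.5, so the tweezers are yawed about 3° clockwise in the grip. I'll shift +4 mm along tool y and descend to tip z≈0.062.

Emit:
send_rows([
  [3.5, [0, 0.2, 0], 0],
  [3.5, [0, 0.2, 0], 0],
  [3.5, [0, 0, 0.5], 0],
  [3.5, [0, 0, 0.7], 0],
  [3.5, [0, 0, 0.7], 0],
  [3.5, [0, 0, 0.4], 0],
  [3.5, [0, 0, 0], 0],
  [3.5, [0, 0, 0], 0],
])

```text
t: 10.2
tool_pos: [0.4518, -0.2015, 0.0384]
tool_rot: [-0.369, 3.12, -0.0]
contact_force: [0.1, 0.9, -0.5]
opening: 0.0352
grip_force: 7.6
```

Run:
```python
from h import *;from station import ctrl
to_tool(ctrl.get_obs(),(.4518,-.2052,.038),13.56)
a=[]
for n,b in(("top",(385,235,50,50)),("side",(310,270,70,70))):
    d=ctrl.get_image(n);pickle.dump(d,open(n+"3.pkl","wb"));x,y,w,h=b;a.append(cv2.resize(d["frame"][y:y+h,x:x+w,::-1],(400,400),interpolation=cv2.INTER_NEAREST))
cv2.imwrite("pics/c3.png",np.hstack(a))
```

```text
tcp [ 0.4518 -0.2015  0.0384] tool y deg 103.5 shift cm [ 0.09 -0.36  0.04] turn -0.06 t 10.2 open 0.03516583468246937 F [ 0.1   0.93 -0.52] grip 7.640428841114044
```

View pics/c3.png

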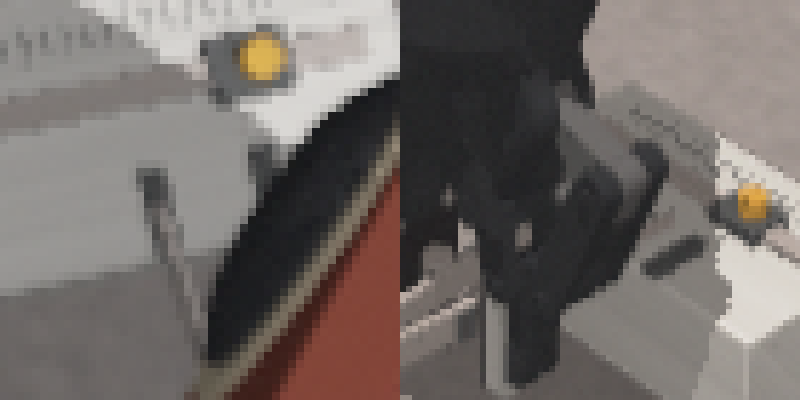

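Run:
```python
from h import *
t=pickle.load(open("top3.pkl","rb"));s=pickle.load(open("side3.pkl","rb"))
th=np.radians(13.556);ex=np.array([np.cos(th),np.sin(th)]);ey=np.array([-ex[1],ex[0]]);gc=np.array([.54214,-.17884])
def G(p):q=np.atleast_2d(p)[:,:2]-gc;return (np.c_[q@ex,q@ey]*1000).round(1)
print("top gray, cols 400..");print(t["frame"][254:280,400:413].mean(2).astype(int))
print("side gray, cols 346..");print(s["frame"][300:320,346:366].mean(2).astype(int))
print("rng top",[(u,v,(t["cam_to_world"]@np.array([(u-t["cx"])/t["fx"]*r,(v-t["cy"])/t["fy"]*r,r,1]))[2].round(4)) for u,v in((405,261),(405,263),(406,265),(406,267),(408,272)) for r in[t["range_z"][v,u]]])
```

```text
top gray, cols 400..
[[146 146 145 146 147 147 148 147 147 147 148 147 147]
 [147 145 135 135 134 140 147 148 147 148 147 147 147]
 [148 141  98  95  86 111 147 147 147 147 148 148 148]
 [148 139  90  63  63  88 141 147 148 148 149 148 148]
 [147 142 112  64  65  77 123 149 148 147 148 148 147]
 [148 149 138  59  64  76 118 147 146 147 147 148 147]
 [147 148 137  71  76  91 110 148 147 147 148 149 148]
 [147 146 140  94  91 116  98 149 149 148 149 148 149]
 [149 148 142 103  87 122 120 140 148 149 149 148 147]
 [149 150 146 124  75 118 132 114 148 148 149 147 148]
 [149 149 149 137  74  93 118 110 147 147 148 147 148]
 [147 148 148 141  92  86 125 115 147 147 145 141 135]
 [147 148 147 140 102  88 125 124 133 133 127 115 101]
 [146 143 139 131 112  86 103 118 105 105 105 105  91]
 [131 125 112 104 103 102  88 112 117 104 103  97  69]
 [106 105 106 105 105 101  89  97 122 102 102  89  37]
 [104 105 106 105 105 103  91  91 124 104  98  76  25]
 [102 105 104 105 105 104  97  92 119 112  97  67  27]
 [104 105 103 103 103 104 101  88 101 119  89  42  26]
 [104 104 103 102 103 104 103  92 
[... 1543 characters left out ...]
8  58 104
  124 123]
 [ 38  37  38  37  91 121 126 127 100  70  65  56  54  57  58  67  80 122
  125 200]
 [ 37  37  37  56 122 124 112  82  66  56  55  57  55  59  86 116 119 123
  125 152]
 [ 38  39  38  96 134 134  83  59  54  56  59  58  84 114 120 125 126 127
  127 200]
 [ 38  37  55 122 130 133  94  56  62  59  67  80 119 126 125 126 125 125
  127 154]
 [ 38  35  96 125 127 128 122 106  77  86 116 117 126 126 126 126 126 126
  126 126]
 [ 74  92 121 127 126 127 127 125 122 130 128 124 125 125 125 126 126 126
  125 126]]
rng top [(405, 261, np.float64(0.0655)), (405, 263, np.float64(0.0646)), (406, 265, np.float64(0.0603)), (406, 267, np.float64(0.0641)), (408, 272, np.float64(0.0668))]
```

Run:
```python
from h import *
t=pickle.load(open("top3.pkl","rb"));s=pickle.load(open("side3.pkl","rb"))
th=np.radians(13.556);ex=np.array([np.cos(th),np.sin(th)]);ey=np.array([-ex[1],ex[0]]);gc=np.array([.54214,-.17884])
def G(p):q=np.atleast_2d(p)[:,:2]-gc;return (np.c_[q@ex,q@ey]*1000).round(1)
print("L tip top view",G(cast(t,[[405,260.3],[405.4,262]],.065)))
for z in(.060,.0625): print("R tip side view",G(cast(s,[[357,307.8]],z)))
# top-face-only corners of the R bar in side view: upper edge(far) and the boundary; print column profiles through the bar in colour
f=s["frame"].astype(int)
print("bar cols 355,358,361", [f[308:320,c].mean(1).astype(int).tolist() for c in (355,358,361)])
# far top edge of bar: gauge y of upper dark edge should be mark_y+3 at z=.049
for u,v in((355,313.2),(358,311.9),(361,310.6)): print("far edge",G(cast(s,[[u,v]],.049)))
# same, near bottom edge at z=.045 should be mark_y-3
for u,v in((355,317.6),(358,316),(361,314.3)): print("near foot",G(cast(s,[[u,v]],.045)))
```

```text
L tip top view [[-23.9  10.5]
 [-27.1  10.5]]
R tip side view [[-25.5 -17.2]]
R tip side view [[-27.9 -19.4]]
bar cols 355,358,361 [[108, 109, 115, 122, 124, 107, 70, 56, 56, 59, 86, 130], [122, 123, 124, 124, 83, 56, 54, 55, 84, 119, 126, 125], [123, 123, 111, 72, 55, 58, 67, 116, 125, 126, 126, 126]]
far edge [[-28.5 -15.9]]
far edge [[-22.  -16.8]]
far edge [[-15.5 -17.7]]
near foot [[-33.5 -21. ]]
near foot [[-26.5 -21.3]]
near foot [[-19.2 -21.5]]
```

The left tip is about +2 mm off and the right about +0.5 to +1 mm, both towards +y and consistent with the W–G relation. I'll trim −1.5 mm in y, lower 2 mm, then hold.

Emit:
send_rows([
  [3.5, [0, -0.08, 0.1], 0],
  [3.5, [0, -0.07, 0.1], 0],
  [3.5, [0, 0, 0], 0],
  [3.5, [0, 0, 0], 0],
  [3.5, [0, 0, 0], 0],
  [3.5, [0, 0, 0], 0],
])

```text
t: 11.05
tool_pos: [0.452, -0.2029, 0.0363]
tool_rot: [-0.369, 3.12, -0.0]
contact_force: [-0.2, 0.0, -1.2]
opening: 0.0352
grip_force: 7.6
```

Run:
```python
from h import *;from station import ctrl
to_tool(ctrl.get_obs(),(.4518,-.2015,.0384),13.56)
for n,b in(("top",(254,270,400,412)),("side",(304,320,348,366))):
    d=ctrl.get_image(n);pickle.dump(d,open(n+"4.pkl","wb"));print(d["frame"][b[0]:b[1],b[2]:b[3]].mean(2).astype(int))
```

```text
tcp [ 0.452  -0.2029  0.0363] tool y deg 103.5 shift cm [-0.01  0.14 -0.21] turn -0.06 t 11.05 open 0.035234698154527504 F [-0.24  0.02 -1.21] grip 7.63977974653244
[[146 146 147 146 147 147 147 148 147 147 147 148]
 [147 145 136 135 135 140 149 148 148 148 147 147]
 [148 141  99  94  86 111 147 147 147 147 147 147]
 [147 140  90  65  64  88 140 148 147 149 149 148]
 [147 143 112  64  65  78 123 149 148 148 147 147]
 [148 148 138  59  64  76 119 147 148 147 147 147]
 [147 147 136  68  74 102 123 148 147 148 149 149]
 [147 147 139  92  85 126 131 149 149 149 148 149]
 [149 148 143 101  71  98 128 142 148 148 149 149]
 [150 149 146 125  58  83 126 130 148 148 148 147]
 [150 149 149 138  71  86 127 134 148 148 148 147]
 [148 148 147 140  92  74 105 128 138 147 145 140]
 [147 147 148 140 101  71  91 120 110 134 127 113]
 [146 144 138 132 112  85  98 121 109 101 106 105]
 [132 125 111 104 102 104  98 105 116  93 103 104]
 [106 105 106 105 104 104  96  94 124 124 102 102]]
[[ 53  79  85  76  69  60  38  36  94 123 126 121 115 105 102 104 101  77]
 [ 48  65  71  64  62  47  37  54 119 123 1
[... 382 characters left out ...]
124 111 123 123 125 120]
 [ 43  40  37  38  52 104 109 108 115  85 123  99  78  72  88 104 123 124]
 [ 42  37  37  36  84 109 114  82 123  87  83  66  54  54  61  92 121 124]
 [ 36  37  39  51 111  84 123  95  98  65  56  57  55  58  57 105 123 124]
 [ 35  38  36  67 123 116  99  70  65  56  55  56  58  65  79 121 125 125]
 [ 37  36  51 110 111  82  66  54  56  58  57  58  86 116 119 126 125 125]
 [ 37  38  84 131  84  57  53  57  59  59  85 114 118 125 126 126 127 126]
 [ 36  54 118 132  92  57  60  55  68  79 118 126 126 126 126 125 127 127]
 [ 37  96 128 127 122 106  76  85 116 118 126 127 125 126 126 127 126 126]
 [ 54 122 126 127 127 124 123 130 128 125 124 126 127 126 127 127 126 126]]
```

Run:
```python
from h import *
t=pickle.load(open("top4.pkl","rb"));s=pickle.load(open("side4.pkl","rb"))
th=np.radians(13.556);ex=np.array([np.cos(th),np.sin(th)]);ey=np.array([-ex[1],ex[0]]);gc=np.array([.54214,-.17884])
def G(p):q=np.atleast_2d(p)[:,:2]-gc;return (np.c_[q@ex,q@ey]*1000).round(1)
print("L tip",G(cast(t,[[405.4,260.3]],.063)),"bar",G(cast(t,[[404.7,260.5]],.049)))
for z in(.058,.0605): print("R tip",G(cast(s,[[358,309.3]],z)))
for d,p in((t,[(405,261),(406,262),(406,263),(406,264),(407,265),(407,267),(408,269)]),(s,[(354,309),(355,309),(356,309),(357,309)])):
  print([(d["cam_to_world"]@np.array([(u-d["cx"])/d["fx"]*r,(v-d["cy"])/d["fy"]*r,r,1]))[2].round(4) for u,v in p for r in[d["range_z"][v,u]]])
```

```text
L tip [[-23.9   9.4]] bar [[-22.9   7.8]]
R tip [[-25.3 -19.5]]
R tip [[-27.7 -21.7]]
[np.float64(0.0584), np.float64(0.0634), np.float64(0.0643), np.float64(0.0602), np.float64(0.0608), np.float64(0.0619), np.float64(0.0595)]
[np.float64(0.0595), np.float64(0.0583), np.float64(0.0605), np.float64(0.0596)]
```

Both tips are centred to about 1 mm, with mid-height z≈0.059 (10 mm above the bars). Holding.

Emit:
send_rows([
  [3.5, [0, 0, 0], 0],
  [3.5, [0, 0, 0], 0],
  [3.5, [0, 0, 0], 0],
  [3.5, [0, 0, 0], 0],
  [3.5, [0, 0, 0], 0],
  [3.5, [0, 0, 0], 0],
  [3.5, [0, 0, 0], 0],
  [3.5, [0, 0, 0], 0],
  [3.5, [0, 0, 0], 0],
  [3.5, [0, 0, 0], 0],
])

```text
t: 12.4
tool_pos: [0.452, -0.2029, 0.0363]
tool_rot: [-0.369, 3.12, -0.0]
contact_force: [0.0, -0.4, -1.4]
opening: 0.0353
grip_force: 7.6
```

Emit:
send_rows([
  [3.5, [0, 0, 0], 0],
  [3.5, [0, 0, 0], 0],
  [3.5, [0, 0, 0], 0],
  [3.5, [0, 0, 0], 0],
  [3.5, [0, 0, 0], 0],
  [3.5, [0, 0, 0], 0],
  [3.5, [0, 0, 0], 0],
  [3.5, [0, 0, 0], 0],
  [3.5, [0, 0, 0], 0],
  [3.5, [0, 0, 0], 0],
])

```text
t: 13.65
tool_pos: [0.452, -0.2029, 0.0363]
tool_rot: [0.369, -3.12, -0.0]
contact_force: [0.5, 0.8, -0.8]
opening: 0.0353
grip_force: 7.6
```

```bash
python3 -c "
from h import *;from station import ctrl
for n,b in(('top',(256,268,401,411)),('side',(306,316,351,361))):
    a=ctrl.get_image(n)['frame'].astype(int);o=pickle.load(open(n+'4.pkl','rb'))['frame'].astype(int)
    print(n,abs(a-o)[b[0]:b[1],b[2]:b[3]].max())
to_tool(ctrl.get_obs(),(.452,-.2029,.0363),13.56)
print(ctrl.finish_job())"
```

```text
top 5
side 30
tcp [ 0.452  -0.2029  0.0363] tool y deg 103.5 shift cm [0. 0. 0.] turn -0.06 t 13.75 open 0.03528255228487364 F [ 0.71 -0.12 -1.69] grip 7.639904022216797
the job is handed in; nothing more can be done
None
```

I handed the job in at 13.8 s with the tweezers held squeezed and steady for over 2.5 s; by my measurements each tip was within about 1.5 mm of the middle of its bar and about 10 mm above it, but no verdict came back.

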